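# Shut and lock the sliding-door spice cabinet

## Robot

A 6-joint arm with a two-finger parallel gripper is mounted at the origin on the work surface. World frame = base frame: x ahead of the robot, y to its left, z up, the work surface at z = 0. Lengths are in m, angles in rad, forces in N, time in s.
With the tool pointing down it reaches from about 0.35 to 0.775 m from the base axis. Payload 7.3 kg.
Tool frame: the origin (TCP) lies at the very end of the fingers, on their centre line; the grasp point (between the pads) lies 19 mm behind it; z points along the fingers, y is the line along which they close (so a half turn about z gives the same grasp; the last joint's range is limited). The gripper opens to 92 mm and grips with 3 to 60 N. Pads are 19 mm wide; open, the fingers measure 130 mm over their backs; the gripper's body (75 mm by 190 mm) begins 47 mm behind the grasp point.
Start: joints at [1.112, 0.342, 1.524, -0, 1.275, -0.146], TCP at [0.162, 0.5, 0.227] pointing down, gripper open.
Joint ranges: [-2.53, 2.53], [-0.77, 2.02], [0.04, 2.7], [-1, 4.14], [0.28, 2.66], [-3.11, 3.11]. Speed limits (rad/s): [2.57, 2.57, 3.14, 3.14, 3.14, 3.14].

## Interface

Orientations are given as [roll, pitch, yaw] about the fixed x, y, z axes, in that order (R = Rz(yaw) Ry(pitch) Rx(roll)).
In Python, from cell import observe, read_camera, get_calibration, hand_in, search_frame gives the robot as it stands.
- The arm moves only by the tool step_arm, never from a script. Its argument "commands" is a list of rows, each an object with "translation": the shift along the tool's x, y, z in mm, a list of three; "roll": the turn about the tool's z in rad. In form: [{"translation": [x, y, z], "roll": roll}, ...]. A call has 1 to 20 rows; each row shifts and turns the commanded pose from where the row before left it, along the tool's axes as they then stand; what a row does not reach is not made up. A row lasts 1/12 s, in which the tool goes at most 41.7 mm and 7.16 degrees, less where a joint would pass 70% of its speed; a pose out of reach is approached as far as the arm can. A call is refused whole if a number of a shift passes 41.7 or a number of a turn 0.125, either way. A call with a gripper value outside its range is refused whole. "fingers" is the opening, from 0 (shut) to 1 (fully open), set as the call begins (left out, the last holds). The fingers move at their own pace and stop on an object; "grip_force" is the grip in N (left out, the last holds). Time passes only in rows, so rows that do not move let the fingers close. It gives the time, the measured TCP pose, the force, the opening and the grip force at its end, in the units of the state.
- observe(): the state, without advancing time (a new reading comes with each control period).
- read_camera(name): name is "scene" or "top" or "wrist"; returns the picture (480x640x3 uint8, red, green, blue); there is no depth.
- get_calibration(name): a dict with "camera_matrix" (3x3 intrinsics, pixels), "world_from_camera" (4x4, takes a point from camera to world coordinates). Camera axes: x right, y up, looking along -z (the intrinsics and any distortion apply to the point x, -y, -z); pixel columns grow to the right and rows downward; lengths in m; the calibration is good to about 2 mm. A picture is of the moment at which its call begins: read the wrist's pose just before it. get_calibration takes no time and is no camera call; for the wrist camera it gives the pose at the moment of the call.
- hand_in(): hands the job in; it is judged then, once.
Trained networks look in the newest picture that a camera, given by its name, has taken for a name from the list of things; names that differ only in an ending like _2 or _b are one class to them, and where a whole thing is asked for, a point or a joint stands for the part that bears it (a point fixed in the world has none). Each returns a list of dicts, best first, with "confidence" (0 to 1); they miss things now and then, are a little off and sometimes report something else, mostly with a low value. They report only what shows in the picture. A call takes as long as a camera call. They do not tell look-alikes from the thing itself.
- search_frame(camera, name): "at" ([x, y, z] in m, in world coordinates, good to about 4 mm: the middle of the surface that is visible of it).
The state is a dict: "time": time; "qpos": joint angles; "qvel": joint speeds; "joint_efforts": joint torques, N m; "tool_pos": TCP position; "tool_rot": TCP orientation; "contact_force": force on the tool from outside, world axes, zero at the start; "torque": the same for the moment, N m; "opening": finger opening in m; "grip_force": force on a finger pad.
Only numpy, scipy, OpenCV 4.12 (cv2) and the standard library are available. Lean on these libraries where they do the work, as an engineer would, in place of code of your own. Each camera call takes 0.05 s, during which the arm holds its last target. There are 200 camera calls.

## Task

Slide the spice cabinet's glass door fully closed, then take the screwdriver from its stand and turn the brass lock screw on the cabinet's top clockwise until it is fully home, keeping the blade pressed down to the bottom of the slot all the while it turns. Then stand the screwdriver back in its stand as it was and let go; leave everything else where it is.

Things in the scene. Friction and masses are not known exactly. Their poses are not given: they have to be found in the camera images.
- cabinet: low wooden spice cabinet, fixed, 150 mm deep (its x), 300 mm wide (its y), 130 mm tall; origin at the centre of its underside; its -x face, towards the robot, is the front with the glass door; z up. Its top is clear but for the lock screw and the orange lid.
- glass_door (a joint): how far the sliding glass door stands open, m: 0 = fully closed, 0.13 = fully open. It closes by moving along the cabinet's +y and has a hard stop at 0; about 1.5 N of friction, stays where left.
- door_handle (a point): point on the door's blue upright bar handle, 120 mm above the counter and 22 mm below the bar's top; the bar is 12 mm wide (cabinet y), 14 mm deep (cabinet x), 72 mm tall (its top 12 mm above the cabinet's top) and stands 28 mm clear of the door. It can be pinched from above across its 12 mm width. Moves with the door; axes as the cabinet's.
- lock_screw (a joint): how far the brass lock screw is turned clockwise seen from above, rad: starts at 0.1 to 0.5 (unlocked), hard stop at 1.5 (fully home). It is threaded: it sinks 3.33 mm per rad turned clockwise (about 4 mm in all), turns only against about 0.12 N m of friction, and pushing alone does not turn it.
- lock_slot (a point): centre of the floor of the slot in the lock screw's head. The head is brass, about 46 mm across, its rim about 16 mm above the cabinet top at the start, axis vertical; the slot is a blind pocket 26 mm long (this point's x), 7 mm wide (its y), 9 mm deep, closed at both ends, open at the top. Turns and sinks with the screw; z up.
- driver_center (a point): centre of the screwdriver's red and black handle, half-way up. The screwdriver is 132 mm long overall, 140 g. Handle: square, 28 x 28 mm (faces square to its x and y), 64 mm long. Below it a round black flange 48 mm across, 8 mm thick, whose underside is 40 mm below this point; then a shank and a flat steel blade. z runs from the blade up to the handle; the blade's width lies along x.
- driver_tip (a point): end of the screwdriver's blade, 100 mm below driver_center on the same axis. The blade is 22 mm wide (x) and 4.5 mm thick (y), its last 5 mm 20 x 3 mm. About 0.1 rad of play in the screw's slot before the blade bites. Same axes as driver_center.
- stand_hole0 (a point): centre of the mouth of the bamboo stand's hole, 72 mm above the counter. The stand is a fixed block 76 x 76 x 72 mm; the hole is 33 mm square and 66 mm deep. The screwdriver starts here, blade down in the hole, the flange resting on the stand's top; it fits at any yaw.
- canister: red ceramic canister with a wooden top, 108 mm across, 154 mm tall, on the bamboo riser; bystander
- jar_a: cork-topped glass jar with a greyish look, 84 mm across, 130 mm tall, on the riser; bystander
- jar_b: cork-topped glass jar with a greenish look, 84 mm across, 130 mm tall, on the riser; bystander
- silicone_lid: orange silicone lid, 90 mm across, 20 mm tall with its knob, lying on the cabinet's top at the end away from the lock screw; bystander
- citrus_press: steel citrus press, about 215 mm long, 45 mm tall, lying on the counter beyond the cabinet and the stand; bystander
- tumbler: steel tumbler, 72 mm across, 100 mm tall, on the counter to the right of the cabinet and nearer the robot; bystander
- katori: small copper bowl, 90 mm across, 35 mm tall, on the counter beyond the stand; bystander
Not all that is in view belongs to the job. There is more than one size of the part that bears driver_center; the job needs the smallest.

How it is judged:
By the outcome, as a careful person would: the job done as asked, in the order asked, and still so for the second after the job is handed in, with the robot touching nothing.
It also fails if it takes over 67 s, if anything falls off the work surface, if the arm or the gripper's body presses on something with over 40 N, if the wrist force passes 120 N, or if a joint passes its speed limit or range.

## Working session

There is one attempt and no reset: what is moved stays moved. The work goes in short steps, Python scripts to look and compute and a tool call to move; the robot and the scene stay as the last step left them, time stands still between calls to the robot, and variables do not carry over. Pictures are saved under pics/ and viewed, at most 12 in all, crops included, and the job is handed in when it is done.

Besides the shell and the picture viewer there is one more tool, called after ">>>" by a JSON object that holds its "api" and its "payload". step_arm: Moves the arm, as the interface text tells. Its arguments: {"type":"object","properties":{"commands":{"type":"array"},"fingers":{"type":"number"},"grip_force":{"type":"number"}},"required":["commands"]}

```bash
mkdir -p pics
cat > h.py <<'E'
import numpy as np, cv2
from cell import observe, read_camera, get_calibration, hand_in, search_frame
def save(cam,fn):
    im=read_camera(cam); cv2.imwrite('pics/'+fn,im[:,:,::-1]); return im
def ray(cam,u,v,cal=None):
    c=cal or get_calibration(cam); K=np.array(c['camera_matrix']);T=np.array(c['world_from_camera'])
    d=np.linalg.inv(K)@[u,v,1]; d=T[:3,:3]@[d[0],-d[1],-d[2]]; return T[:3,3],d/np.linalg.norm(d)
def atz(cam,u,v,z,cal=None):
    o,d=ray(cam,u,v,cal); return o+d*(z-o[2])/d[2]
def proj(cam,p,cal=None):
    c=cal or get_calibration(cam); K=np.array(c['camera_matrix']);T=np.linalg.inv(np.array(c['world_from_camera']))
    q=T[:3,:3]@np.array(p)+T[:3,3]; r=K@[q[0],-q[1],-q[2]]; return r[:2]/r[2]
def tri(rays):
    A=sum(np.eye(3)-np.outer(d,d) for o,d in rays); b=sum((np.eye(3)-np.outer(d,d))@o for o,d in rays); return np.linalg.solve(A,b)
E
python3 - <<'E'
from h import *
import numpy as np
np.set_printoptions(precision=4,suppress=True)
s=observe(); print(s)
a=save('top','top0.png'); b=save('scene','scene0.png')
for cam in ('top','scene'):
    for n in ('cabinet','door_handle','lock_slot','driver_center','stand_hole0'):
        print(cam,n,[(np.round(r['at'],3),round(r['confidence'],2),proj(cam,r['at']).round()) for r in search_frame(cam,n)[:4]])
E
```

```text
{'time': 0.0, 'qpos': array([ 1.112 ,  0.3427,  1.525 , -0.    ,  1.2754, -0.146 ]), 'qvel': array([ 0.0026,  0.0005, -0.001 , -0.0011, -0.0024, -0.001 ]), 'joint_efforts': array([ -0.0016, -43.1237, -24.4217,   0.0716,   0.0561,  -0.0001]), 'tool_pos': array([0.1614, 0.4992, 0.226 ]), 'tool_rot': array([-3.1401, -0.0002,  2.8288]), 'contact_force': array([0.2269, 0.0575, 0.2165]), 'torque': array([ 0.0035,  0.0123, -0.0071]), 'grip_force': 0.0, 'opening': 0.09189643262519782}
top cabinet [(array([ 0.59 , -0.153,  0.133]), 0.82, array([409., 215.]))]
top door_handle [(array([ 0.623, -0.258,  0.141]), 0.49, array([457., 199.])), (array([ 0.585, -0.1  ,  0.148]), 0.37, array([386., 216.]))]
top lock_slot [(array([ 0.586, -0.1  ,  0.147]), 0.75, array([386., 216.]))]
top driver_center [(array([0.6  , 0.226, 0.162]), 0.84, array([235., 209.])), (array([0.375, 0.191, 0.18 ]), 0.71, array([249., 315.])), (array([0.495, 0.243, 0.122]), 0.56, array([229., 260.]))]
top stand_hole0 [(array([0.485, 0.236, 0.074]), 0.96, array([235., 267.]))]
scene cabinet [(array([ 0.646, -0.178,  0.128]), 0.84, array([269., 306.]))]
scene door_handle [(array([ 0.511, -0.158,  0.118]), 0.6, array([244., 266.]))]
scene lock_slot [(array([ 0.592, -0.103,  0.148]), 0.81, array([281., 268.]))]
scene driver_center [(array([0.501, 0.244, 0.113]), 0.76, array([364., 189.])), (array([0.613, 0.209, 0.132]), 0.67, array([384., 214.])), (array([0.386, 0.183, 0.132]), 0.64, array([320., 171.]))]
scene stand_hole0 [(array([0.515, 0.223, 0.057]), 0.87, array([360., 209.]))]
```

```bash
ls; ls pics
```

```text
h.py
pics
scene0.png
top0.png
```

View pics/top0.png

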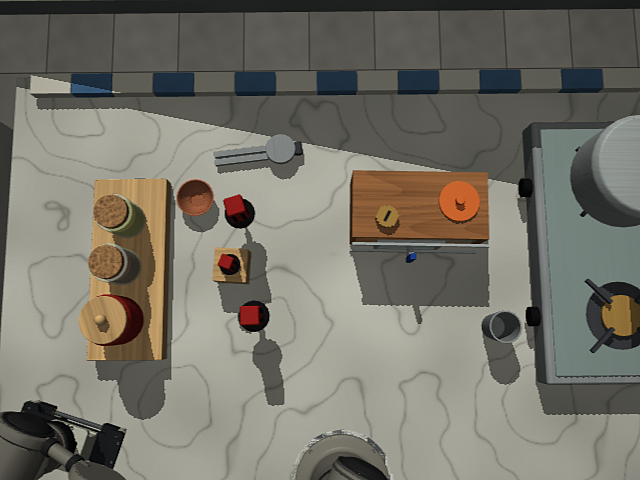

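View pics/scene0.png

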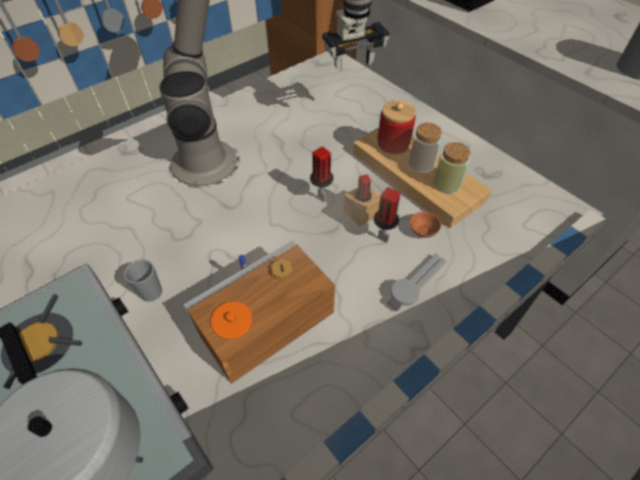

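Three look-alike screwdrivers in the top picture: (237,209), (230,264) and (253,316). The middle one is the one in the bamboo stand, is the smallest and lowest, and fits the description. I'll confirm it from close up. The blue handle is at (411,257), the screw at (387,216). Setting out to look over the handle and screw.

>>> {"api": "step_arm", "payload": {"commands": [{"translation": [0, 0, -25], "roll": -0.104}, {"translation": [0, 0, -25], "roll": -0.104}, {"translation": [0, 0, -25], "roll": -0.105}]}}

```text
time: 0.85
tool_pos: [0.1614, 0.4993, 0.3025]
tool_rot: [-3.141, -0.0, -3.136]
contact_force: [-0.1, 0.1, 0.5]
opening: 0.0918
grip_force: 0.0
```

>>> {"api": "step_arm", "payload": {"commands": [{"translation": [-15, -33, 0], "roll": 0}, {"translation": [-15, -33, 0], "roll": 0}, {"translation": [-15, -33, 0], "roll": 0}, {"translation": [-15, -33, 0], "roll": 0}, {"translation": [-15, -33, 0], "roll": 0}, {"translation": [-15, -33, 0], "roll": 0}, {"translation": [-15, -33, 0], "roll": 0}, {"translation": [-15, -33, 0], "roll": 0}, {"translation": [-15, -33, 0], "roll": 0}, {"translation": [-15, -33, 0], "roll": 0}, {"translation": [-15, -33, 0], "roll": 0}, {"translation": [-15, -33, 0], "roll": 0}, {"translation": [-15, -33, 0], "roll": 0}, {"translation": [-15, -33, 0], "roll": 0}, {"translation": [-15, -33, 0], "roll": 0}, {"translation": [-15, -33, 0], "roll": 0}, {"translation": [-15, -33, 0], "roll": 0}, {"translation": [-15, -33, 0], "roll": 0}, {"translation": [0, 0, 0], "roll": 0}, {"translation": [0, 0, 0], "roll": 0}]}}

```text
time: 2.52
tool_pos: [0.4318, -0.0957, 0.3012]
tool_rot: [3.141, -0.001, 3.139]
contact_force: [0.2, 0.2, 0.7]
opening: 0.0915
grip_force: 0.0
```

Run:
```python
from h import *
np.set_printoptions(precision=4,suppress=True)
s=observe(); print(s['tool_pos'],s['tool_rot'],s['qpos'])
c=get_calibration('wrist'); print(c['world_from_camera'])
im=save('wrist','w1.png')
for n in ('door_handle','lock_slot','cabinet'):
    print(n,[(np.round(r['at'],4),round(r['confidence'],2),proj('wrist',r['at']).round()) for r in search_frame('wrist',n)[:3]])
```

```text
[ 0.4318 -0.0957  0.3012] [ 3.141  -0.001   3.1386] [-0.3919  0.1354  1.5922  0.0002  1.4152 -1.9597]
[[ 0.0027 -0.953  -0.3029  0.3483]
 [ 1.      0.0027  0.0005 -0.0952]
 [ 0.0004 -0.3029  0.953   0.4601]
 [ 0.      0.      0.      1.    ]]
door_handle [(array([ 0.5319, -0.1486,  0.0744]), 0.79, array([268., 292.]))]
lock_slot [(array([ 0.6012, -0.0984,  0.1436]), 0.71, array([313., 386.]))]
cabinet [(array([ 0.5494, -0.1389,  0.1287]), 0.63, array([271., 331.]))]
```

View pics/w1.png

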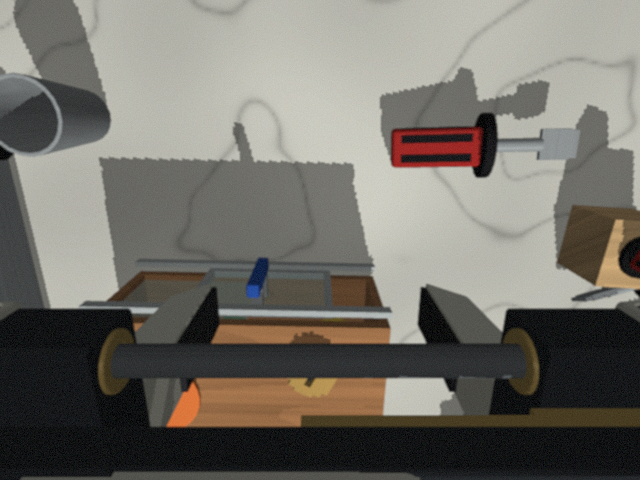

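A big red screwdriver shows around (480,147) as if lying down. I'll check the top camera to see whether it has fallen.

Run:
```python
from h import *
np.set_printoptions(precision=4,suppress=True)
for p in [(395,147),(485,147),(578,145)]: print(atz('wrist',*p,0.02))
a=save('top','top1.png')
b=read_camera('scene')
cv2.imwrite('pics/c1.png',np.hstack([cv2.resize(a[180:400,160:360],(400,440)),cv2.resize(b[120:300,260:460],(400,440))])[:,:,::-1])
```

```text
[ 0.3802 -0.0069  0.02  ]
[0.38   0.0941 0.02  ]
[0.3776 0.1979 0.02  ]
```

View pics/c1.png

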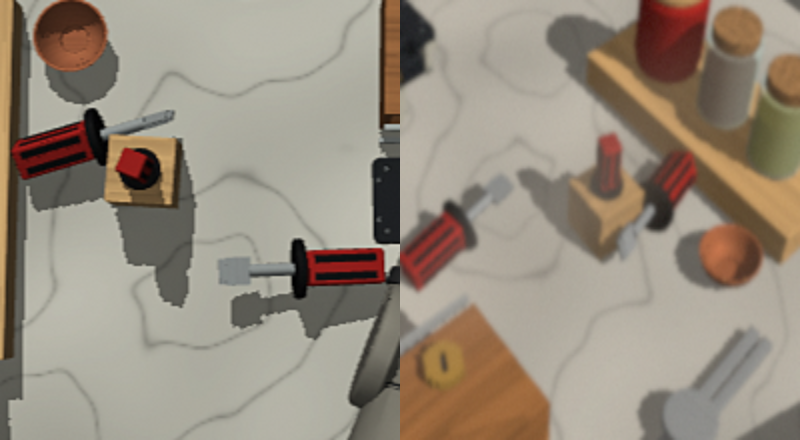

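Both big look-alikes, which stood free on their blades, have toppled (no contact force was felt and the arm passed 10 cm above). The small one in the stand at crop (135,165) is confirmed as the one for the job. Now the handle.

Run:
```python
from h import *
np.set_printoptions(precision=4,suppress=True)
im=cv2.imread('pics/w1.png'); a=cv2.imread('pics/top1.png')
def blue(im,box):
    m=((im[...,0].astype(int)-im[...,2]>60)&(im[...,0].astype(int)-im[...,1]>40)).astype(np.uint8)
    x0,y0,x1,y1=box; mm=np.zeros_like(m); mm[y0:y1,x0:x1]=m[y0:y1,x0:x1]; return mm
mw=blue(im,(220,240,300,310)); ys,xs=np.nonzero(mw); print('wrist',xs.min(),xs.max(),ys.min(),ys.max())
for y in range(ys.max()-14,ys.max()+1,2): r=xs[ys==y]; print(y,r.min(),r.max(),end='; ')
mt=blue(a,(395,240,430,275)); ys,xs=np.nonzero(mt); print('\ntop',xs.min(),xs.max(),ys.min(),ys.max())
for y in range(ys.min(),ys.max()+1): r=xs[ys==y]; print(y,r.min() if len(r) else None,r.max() if len(r) else None,end='; ')
print()
for p in [(253,295),(253,290)]: print('w',atz('wrist',*p,.142))
for p in [(411,257),(411,260),(411,254)]: print('t',atz('top',*p,.142))
c=get_calibration('top');print(np.array(c['world_from_camera'])[:3,3])
for p in [(351,241),(489,243),(352,171),(488,172)]: print('cab',atz('top',*p,.13))
print('tri',tri([ray('top',410.5,257),ray('wrist',253,292)]))
```

```text
wrist 247 262 270 297Traceback (most recent call last):
  File "<stdin>", line 8, in <module>
    return umr_minimum(a, axis, None, out, keepdims, initial, where)
ValueError: zero-size array to reduction operation minimum which has no identity
```

Run:
```python
from h import *
np.set_printoptions(precision=4,suppress=True)
for p in [(247,297),(260,297),(253,296)]: print('w',atz('wrist',*p,.142))
for p in [(411,257),(411,260),(411,254)]: print('t',atz('top',*p,.142))
c=get_calibration('top');print(np.array(c['world_from_camera'])[:3,3])
for p in [(351,241),(489,243),(352,171),(488,172)]: print('cab',atz('top',*p,.13))
print('tri',tri([ray('top',410.5,257),ray('wrist',253,293)]))
im=cv2.imread('pics/w1.png');a=cv2.imread('pics/top1.png')
cv2.imwrite('pics/c2.png',np.hstack([cv2.resize(im[240:320,200:310],(440,320),interpolation=2),cv2.resize(a[240:275,390:430],(360,320),interpolation=2)]))
```

```text
w [ 0.5059 -0.1582  0.142 ]
w [ 0.5059 -0.1463  0.142 ]
w [ 0.5049 -0.1526  0.142 ]
t [ 0.4961 -0.1536  0.142 ]
t [ 0.4896 -0.1534  0.142 ]
t [ 0.5026 -0.1538  0.142 ]
[0.3547 0.0508 1.4786]
cab [ 0.5336 -0.0253  0.13  ]
cab [ 0.5267 -0.3269  0.13  ]
cab [ 0.6906 -0.0301  0.13  ]
cab [ 0.6858 -0.3324  0.13  ]
tri [ 0.4945 -0.15    0.1571]
```

View pics/c2.png

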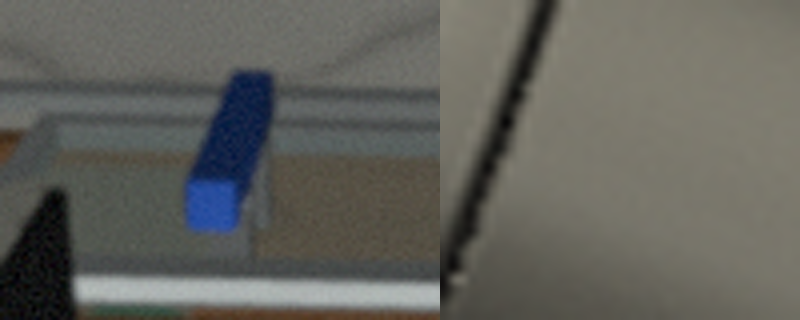

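The wrist crop shows the bar's top face centred at picture pixel (253,291), giving (0.500, -0.153), which agrees with the top view. Descend and pinch.

>>> {"api": "step_arm", "payload": {"commands": [{"translation": [-22.5, -19, 20], "roll": 0}, {"translation": [-22.5, -19, 20], "roll": 0}, {"translation": [-22.5, -19, 20], "roll": 0}, {"translation": [0, 0, 27], "roll": 0}, {"translation": [0, 0, 27], "roll": 0}, {"translation": [0, 0, 27], "roll": 0}, {"translation": [0, 0, 27], "roll": 0}, {"translation": [0, 0, 25], "roll": 0}, {"translation": [0, 0, 0], "roll": 0}]}}

```text
time: 3.57
tool_pos: [0.4965, -0.1493, 0.1046]
tool_rot: [3.138, -0.008, -3.14]
contact_force: [-1.9, 0.3, -0.6]
opening: 0.092
grip_force: 0.0
```

>>> {"api": "step_arm", "payload": {"commands": [{"translation": [0, 0, 0], "roll": 0}, {"translation": [0, 0, 0], "roll": 0}, {"translation": [0, 0, 0], "roll": 0}, {"translation": [0, 0, 0], "roll": 0}, {"translation": [0, 0, 0], "roll": 0}, {"translation": [0, 0, 0], "roll": 0}, {"translation": [0, 0, 0], "roll": 0}, {"translation": [0, 0, 0], "roll": 0}], "fingers": 0, "grip_force": 15}}

```text
time: 4.23
tool_pos: [0.4992, -0.1514, 0.1089]
tool_rot: [-3.142, 0.0, -3.141]
contact_force: [0.2, -0.0, 0.3]
opening: 0.0428
grip_force: 0.0
```

>>> {"api": "step_arm", "payload": {"commands": [{"translation": [0, 8, 0], "roll": 0}, {"translation": [0, 8, 0], "roll": 0}, {"translation": [0, 8, 0], "roll": 0}]}}

```text
time: 4.48
tool_pos: [0.4996, -0.1269, 0.1088]
tool_rot: [-3.141, 0.001, 3.142]
contact_force: [1.4, -1.5, 0.3]
opening: 0.0229
grip_force: 1.0
```

>>> {"api": "step_arm", "payload": {"commands": [{"translation": [0, 0, 0], "roll": 0}, {"translation": [0, 0, 0], "roll": 0}, {"translation": [0, 0, 0], "roll": 0}, {"translation": [0, 8, 0], "roll": 0}, {"translation": [0, 8, 0], "roll": 0}, {"translation": [0, 8, 0], "roll": 0}]}}

```text
time: 4.98
tool_pos: [0.4998, -0.103, 0.1087]
tool_rot: [-3.141, 0.002, 3.141]
contact_force: [4.3, -1.4, -2.4]
opening: 0.0121
grip_force: 15.0
```

>>> {"api": "step_arm", "payload": {"commands": [{"translation": [0, 8, 0], "roll": 0}, {"translation": [0, 8, 0], "roll": 0}, {"translation": [0, 8, 0], "roll": 0}, {"translation": [0, 0, 0], "roll": 0}]}}

```text
time: 5.32
tool_pos: [0.4999, -0.0835, 0.1086]
tool_rot: [-3.133, 0.002, -3.139]
contact_force: [1.5, -30.6, -9.0]
opening: 0.0438
grip_force: 15.0
```

The door has run onto its stop (30 N, with the pushing finger yielding). Open, rise, and go look above the screw.

>>> {"api": "step_arm", "payload": {"commands": [{"translation": [0, 0, 0], "roll": 0}, {"translation": [0, -5, 0], "roll": 0}, {"translation": [0, -5, 0], "roll": 0}, {"translation": [0, -5, 0], "roll": 0}, {"translation": [0, 0, 0], "roll": 0}, {"translation": [0, 0, 0], "roll": 0}], "fingers": 1}}

```text
time: 5.82
tool_pos: [0.4989, -0.0942, 0.1086]
tool_rot: [3.141, -0.0, 3.141]
contact_force: [-0.4, -0.0, -0.0]
opening: 0.0792
grip_force: 0.0
```

>>> {"api": "step_arm", "payload": {"commands": [{"translation": [0, 0, -20], "roll": 0}, {"translation": [0, 0, -30], "roll": 0}, {"translation": [5, 0, -30], "roll": 0}, {"translation": [20, 0, -30], "roll": 0}, {"translation": [20, 0, -30], "roll": 0}, {"translation": [20, 5, -30], "roll": 0}, {"translation": [20, 5, -20], "roll": 0}, {"translation": [20, 5, 0], "roll": 0}, {"translation": [0, 0, 0], "roll": 0}, {"translation": [0, 0, 0], "roll": 0}]}}

```text
time: 6.65
tool_pos: [0.3937, -0.079, 0.2992]
tool_rot: [-3.141, 0.001, -3.141]
contact_force: [-0.4, -1.0, -0.0]
opening: 0.0923
grip_force: 0.0
```

Run:
```python
from h import *
np.set_printoptions(precision=4,suppress=True)
s=observe(); print(s['tool_pos'],s['tool_rot'],s['time'])
c=get_calibration('wrist'); print(c['world_from_camera'])
im=save('wrist','w2.png')
for n in ('door_handle','lock_slot'):
    print(n,[(np.round(r['at'],4),round(r['confidence'],2),proj('wrist',r['at'],c).round()) for r in search_frame('wrist',n)[:3]])
```

```text
[ 0.3937 -0.079   0.2992] [-3.1414  0.0013 -3.1412] 6.65
[[-0.0007 -0.9523 -0.3051  0.3098]
 [ 1.     -0.0008  0.0003 -0.0786]
 [-0.0005 -0.3051  0.9523  0.4579]
 [ 0.      0.      0.      1.    ]]
door_handle [(array([ 0.5309, -0.0975,  0.0766]), 0.55, array([301., 322.]))]
lock_slot [(array([ 0.5845, -0.0991,  0.144 ]), 0.69, array([298., 405.]))]
```

View pics/w2.png

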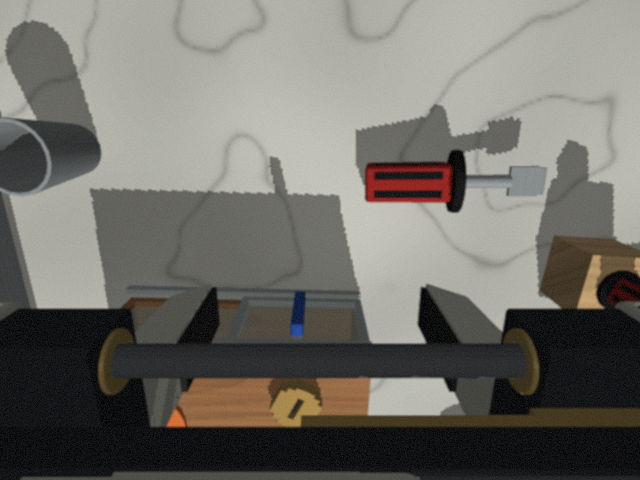

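The door handle now stands at (298,315), the slot at (297,406). A closer unobstructed look at the slot.

>>> {"api": "step_arm", "payload": {"commands": [{"translation": [-29, -3, 12], "roll": 0}, {"translation": [-29, -3, 12], "roll": 0}, {"translation": [-29, -3, 12], "roll": 0}, {"translation": [-29, -3, 12], "roll": 0}, {"translation": [-29, -3, 12], "roll": 0}, {"translation": [0, 0, 0], "roll": 0}, {"translation": [0, 0, 0], "roll": 0}, {"translation": [0, 0, 0], "roll": 0}]}}

```text
time: 7.47
tool_pos: [0.5388, -0.0942, 0.2379]
tool_rot: [3.141, -0.002, -3.141]
contact_force: [0.2, 0.4, 0.5]
opening: 0.0919
grip_force: 0.0
```

```bash
cat >> h.py <<'E'
def blobs(im,mask,box,amin=20):
    m=np.zeros(mask.shape,np.uint8); x0,y0,x1,y1=box; m[y0:y1,x0:x1]=mask[y0:y1,x0:x1]
    n,l,st,ce=cv2.connectedComponentsWithStats(m); return [(st[i],ce[i],(l==i).astype(np.uint8)) for i in range(1,n) if st[i][4]>=amin]
E
python3 - <<'E'
from h import *
np.set_printoptions(precision=4,suppress=True)
s=observe(); print(s['tool_pos'],s['tool_rot'],s['time'])
c=get_calibration('wrist'); print(repr(c))
im=save('wrist','w3.png')
print([(np.round(r['at'],4),round(r['confidence'],2),proj('wrist',r['at'],c).round()) for r in search_frame('wrist','lock_slot')[:3]])
u,v=proj('wrist',[.588,-.1,.146],c).astype(int); print(u,v)
y0,x0=max(v-60,0),u-80
cv2.imwrite('pics/c3.png',cv2.resize(im[y0:y0+120,x0:x0+160],(800,600),interpolation=2)[:,:,::-1]); print(x0,y0)
E
```

```text
[ 0.5388 -0.0942  0.2379] [ 3.1409 -0.002  -3.1412] 7.4667
{'camera_matrix': array([[383.2669,   0.    , 318.158 ],
       [  0.    , 383.2669, 238.6729],
       [  0.    ,   0.    ,   1.    ]]), 'world_from_camera': array([[-0.0007, -0.9533, -0.3019,  0.4554],
       [ 1.    , -0.0006, -0.0006, -0.094 ],
       [ 0.0004, -0.3019,  0.9533,  0.397 ],
       [ 0.    ,  0.    ,  0.    ,  1.    ]])}
[(array([ 0.5866, -0.1012,  0.1459]), 0.98, array([308., 306.]))]
309 308
229 248
```

View pics/c3.png

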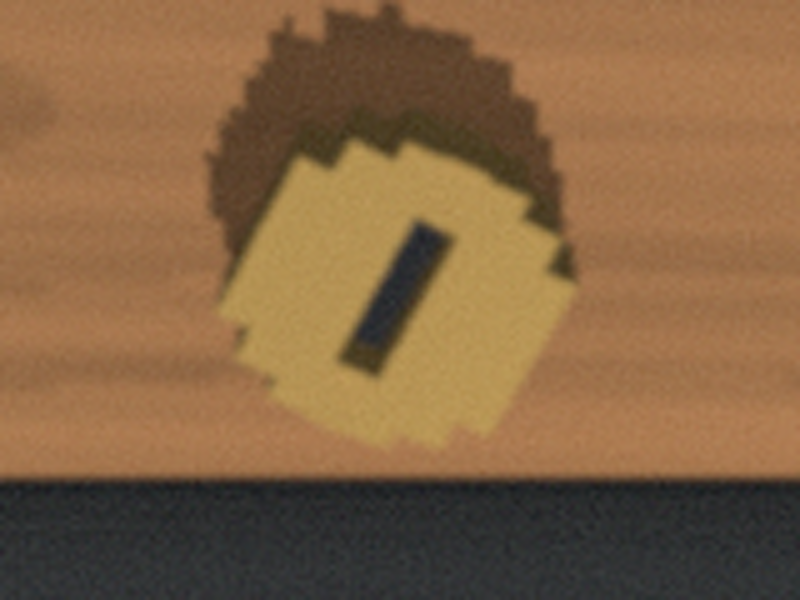

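The crop shows the brass head with the dark slot, centred at about picture (308.7,307.6), its long axis running from lower left to upper right.

Run:
```python
from h import *
np.set_printoptions(precision=4,suppress=True)
f=lambda x,y:(229+x/5-.4,248+y/5-.4)
for z in (.146,):
    P=[atz('wrist',*f(*p),z)[:2] for p in [(418,218),(457,236),(380,378),(338,360)]]
    ctr=np.mean(P,0); d=(P[0]+P[1]-P[2]-P[3])/2; print(z,ctr,'len',np.linalg.norm(d),'wid',np.linalg.norm(P[0]-P[1]),'angle',np.arctan2(d[1],d[0]))
    d1=P[0]-P[3];d2=P[1]-P[2];print(np.arctan2(d1[1],d1[0]),np.arctan2(d2[1],d2[0]))
im=cv2.imread('pics/w3.png').astype(int)
hsv=cv2.cvtColor(im.astype(np.uint8),cv2.COLOR_BGR2HSV)
K=np.array([[383.2669,0,318.158],[0,383.2669,238.6729],[0,0,1]])
c2=dict(camera_matrix=K,world_from_camera=np.array([[-0.0007,-0.9523,-0.3051,0.3098],[1,-0.0008,0.0003,-0.0786],[-0.0005,-0.3051,0.9523,0.4579],[0,0,0,1]]))
w2=cv2.imread('pics/w2.png'); cv2.imwrite('pics/x.png',w2)
g=cv2.cvtColor(w2,cv2.COLOR_BGR2HSV)
# slot centre in w2: dark pixels inside brass
sub=w2[390:420,275:320].astype(int); m=(sub.sum(2)<150).astype(np.uint8); 
for st,ce,l in blobs(None,m,(8,2,38,28),8): print(st,ce+[275,390]); r2=ray('wrist',ce[0]+275,ce[1]+390,c2); print('tri',tri([ray('wrist',308.3,307.2),r2]))
```

```text
0.146 [ 0.5883 -0.1013] len 0.025945174603046347 wid 0.006322602965765513 angle 2.674924551970829
2.6641918494928962 2.685705626286024
[17 10 10 15 53] [296.2453 406.9057]
tri [ 0.5923 -0.1012  0.1381]
```

Slot length comes out at 25.9 mm at z = 0.146 (given: 26), so the height holds: centre (0.588, -0.101), axis angle 2.675 rad. Now to the stand.

>>> {"api": "step_arm", "payload": {"commands": [{"translation": [10, 33, -4], "roll": 0}, {"translation": [10, 33, -4], "roll": 0}, {"translation": [10, 33, -4], "roll": 0}, {"translation": [10, 33, -4], "roll": 0}, {"translation": [10, 33, -4], "roll": 0}, {"translation": [10, 33, -4], "roll": 0}, {"translation": [10, 33, -4], "roll": 0}, {"translation": [10, 33, -4], "roll": 0}, {"translation": [10, 33, -4], "roll": 0}, {"translation": [10, 33, 0], "roll": 0}, {"translation": [0, 0, 0], "roll": 0}, {"translation": [0, 0, 0], "roll": 0}, {"translation": [0, 0, 0], "roll": 0}]}}

```text
time: 8.65
tool_pos: [0.4388, 0.235, 0.2754]
tool_rot: [-3.141, 0.001, -3.141]
contact_force: [0.7, -0.3, -0.4]
opening: 0.0917
grip_force: 0.0
```

Run:
```python
from h import *
np.set_printoptions(precision=4,suppress=True)
s=observe(); print(s['tool_pos'],s['tool_rot'],s['time'],s['contact_force'])
im=save('wrist','w4.png')
for n in('driver_center','stand_hole0'): print(n,[(np.round(r['at'],4),round(r['confidence'],2),proj('wrist',r['at']).round()) for r in search_frame('wrist',n)[:4]])
u,v=proj('wrist',[.49,.24,.144]).astype(int); print(u,v)
y0,x0=max(v-130,0),u-150
cv2.imwrite('pics/c4.png',cv2.resize(im[y0:y0+195,x0:x0+260],(780,585),interpolation=2)[:,:,::-1]); print(x0,y0)
```

```text
[0.4388 0.235  0.2754] [-3.1415  0.0012 -3.1409] 8.65 [ 0.7015 -0.2762 -0.3949]
driver_center [(array([0.482 , 0.2482, 0.1241]), 0.88, array([334., 269.])), (array([ 0.535 , -0.0557,  0.0343]), 0.74, array([ 63., 282.])), (array([0.5161, 0.3322, 0.0494]), 0.6, array([408., 272.])), (array([0.3798, 0.0698, 0.05  ]), 0.57, array([149., 142.]))]
stand_hole0 [(array([0.4696, 0.2488, 0.0733]), 0.84, array([333., 237.]))]
324 286
174 156
```

View pics/c4.png

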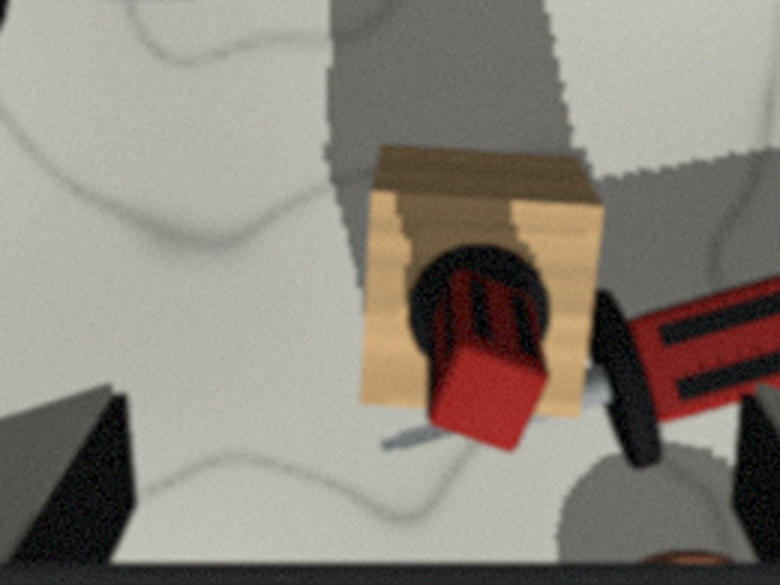

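The crop shows the small screwdriver's red top face centred at about (490,397), i.e. picture pixel (337,288); a fallen big one lies low beside the stand.

Run:
```python
from h import *
np.set_printoptions(precision=4,suppress=True)
f=lambda x,y:(174+x/3-.33,156+y/3-.33)
Q=[(470,345),(548,375),(512,450),(430,418)]
P=np.array([atz('wrist',*f(*p),.144)[:2] for p in Q]); print('ctr',P.mean(0),'sides',np.linalg.norm(P-np.roll(P,-1,0),axis=1))
d=P-np.roll(P,-1,0); a=np.arctan2(d[:,1],d[:,0]); print('ang',a, 'mean', np.angle(np.exp(4j*a).mean())/4)
S=[(370,190),(604,206),(582,416),(361,403)]
P=np.array([atz('wrist',*f(*p),.072)[:2] for p in S]); print('stand',P.mean(0),np.linalg.norm(P-np.roll(P,-1,0),axis=1)); d=P-np.roll(P,-1,0); a=np.arctan2(d[:,1],d[:,0]); print(np.angle(np.exp(4j*a).mean())/4)
a=read_camera('top'); cv2.imwrite('pics/top2.png',a[:,:,::-1])
t=cv2.imread('pics/top0.png').astype(int)
m=((t[...,2]-t[...,1]>90)&(t[...,2]>130)).astype(np.uint8)
for st,ce,l in blobs(None,m,(205,240,255,285)): 
    print(st,ce,atz('top',*ce,.144)); print('tri',tri([ray('top',*ce),ray('wrist',*f(490,397))]))
    print(cv2.minAreaRect(np.argwhere(l)[:,::-1].astype(np.float32)))
# marking stripes: which faces black? nothing
```

```text
ctr [0.4913 0.2502] sides [0.0232 0.0247 0.025  0.0244]
ang [-1.9639  2.7503  1.1634 -0.4638] mean -0.41385327417147966
stand [0.4917 0.2499] [0.0765 0.0756 0.0766 0.076 ]
-0.06353346034572688
[218 254  15  14 129] [224.9845 260.5504] [0.4915 0.2476 0.144 ]
tri [0.4921 0.2492 0.1411]
((225.0517120361328, 260.62066650390625), (10.956025123596191, 11.513111114501953), 21.801406860351562)
```

Driver axis at (0.4915, 0.250) with handle faces at 2.73 rad (mod π/2), at the stand's centre; triangulated top height 0.141 vs 0.144 expected. Grasp it.

>>> {"api": "step_arm", "payload": {"commands": [{"translation": [-26.5, 7.5, 0], "roll": 0}, {"translation": [-26.5, 7.5, 0], "roll": 0}, {"translation": [0, 0, 10], "roll": 0.103}, {"translation": [0, 0, 10], "roll": 0.103}, {"translation": [0, 0, 10], "roll": 0.103}, {"translation": [0, 0, 10], "roll": 0.103}, {"translation": [0, 0, 30], "roll": 0}, {"translation": [0, 0, 0], "roll": 0}, {"translation": [0, 0, 0], "roll": 0}]}}

```text
time: 9.6
tool_pos: [0.4916, 0.2496, 0.2038]
tool_rot: [-3.139, -0.003, 2.729]
contact_force: [-0.1, -0.2, 1.1]
opening: 0.0919
grip_force: 0.0
```

>>> {"api": "step_arm", "payload": {"commands": [{"translation": [0, 0, 27], "roll": 0}, {"translation": [0, 0, 27], "roll": 0}, {"translation": [0, 0, 27], "roll": 0}, {"translation": [0, 0, 27], "roll": 0}, {"translation": [0, 0, 0], "roll": 0}, {"translation": [0, 0, 0], "roll": 0}]}}

```text
time: 10.1
tool_pos: [0.4925, 0.2504, 0.0974]
tool_rot: [-3.141, -0.001, 2.73]
contact_force: [0.9, 0.6, 1.0]
opening: 0.0915
grip_force: 0.0
```

>>> {"api": "step_arm", "payload": {"commands": [{"translation": [0, 0, 0], "roll": 0}, {"translation": [0, 0, 0], "roll": 0}, {"translation": [0, 0, 0], "roll": 0}, {"translation": [0, 0, 0], "roll": 0}, {"translation": [0, 0, 0], "roll": 0}, {"translation": [0, 0, 0], "roll": 0}, {"translation": [0, 0, 0], "roll": 0}, {"translation": [0, 0, 0], "roll": 0}, {"translation": [0, 0, 0], "roll": 0}, {"translation": [0, 0, 0], "roll": 0}, {"translation": [0, 0, 0], "roll": 0}, {"translation": [0, 0, 0], "roll": 0}], "fingers": 0, "grip_force": 50}}

```text
time: 11.1
tool_pos: [0.492, 0.2506, 0.0967]
tool_rot: [-3.141, -0.0, 2.73]
contact_force: [0.5, -0.4, 0.6]
opening: 0.028
grip_force: 49.6
```

>>> {"api": "step_arm", "payload": {"commands": [{"translation": [0, 0, -15], "roll": 0}, {"translation": [0, 0, -25], "roll": 0}, {"translation": [0, 0, -25], "roll": 0}, {"translation": [0, 0, -30], "roll": 0}, {"translation": [0, 0, -30], "roll": 0}, {"translation": [0, 0, -30], "roll": 0}, {"translation": [0, 0, -25], "roll": 0}, {"translation": [0, 0, 0], "roll": 0}, {"translation": [0, 0, 0], "roll": 0}]}}

```text
time: 11.85
tool_pos: [0.4925, 0.2508, 0.2777]
tool_rot: [3.14, 0.002, 2.73]
contact_force: [-0.5, 0.4, -1.4]
opening: 0.0277
grip_force: 49.6
```

Run:
```python
from h import *
np.set_printoptions(precision=4,suppress=True)
s=observe(); print(s['tool_pos'],s['tool_rot'],s['opening'],s['contact_force'])
T=s['tool_pos']; b=read_camera('scene'); a=read_camera('wrist'); h=np.hstack
def crop(im,cam,p,w):
    u,v=proj(cam,p).astype(int); print(cam,u,v); v=min(max(v,w),479-w); return cv2.resize(im[v-w:v+w,u-w:u+w],(400,400),interpolation=2)
print(get_calibration('scene')['world_from_camera'][:3,3])
cv2.imwrite('pics/c5.png',h([crop(b,'scene',T-[0,0,.05],40),crop(a,'wrist',T-[0,0,.06],80)])[:,:,::-1])
```

```text
[0.4925 0.2508 0.2777] [3.1398 0.0019 2.7298] 0.027687467134782144 [-0.4636  0.3867 -1.4062]
[ 1.1097 -0.4068  1.0101]
scene 366 154
wrist 319 263
```

View pics/c5.png

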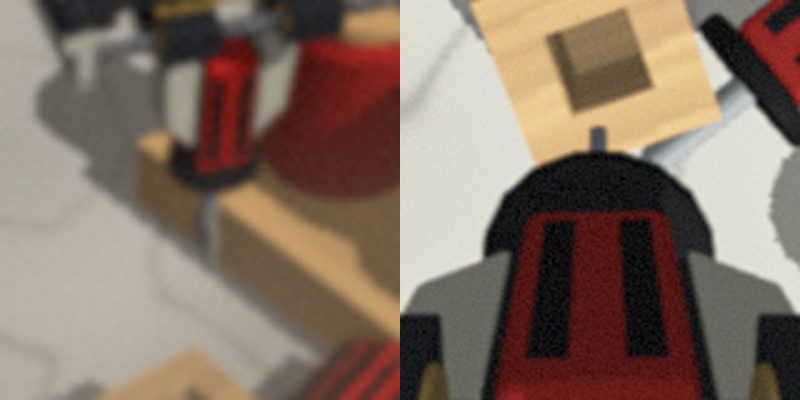

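The wrist crop shows the blade's thin edge poking out at (598,138) ahead of the flange, so the blade's width lies along the tool x. Tool yaw at the screw must thus be 2.675. Carry it over.

>>> {"api": "step_arm", "payload": {"commands": [{"translation": [-22.8, -28.4, 0], "roll": 0}, {"translation": [-22.8, -28.4, 0], "roll": 0}, {"translation": [-22.8, -28.4, 0], "roll": 0}, {"translation": [-22.8, -28.4, 0], "roll": 0}, {"translation": [-22.8, -28.4, 0], "roll": 0}, {"translation": [-22.8, -28.4, 0], "roll": 0}, {"translation": [-22.8, -28.4, 0], "roll": 0}, {"translation": [-22.8, -28.4, 0], "roll": 0}, {"translation": [-22.8, -28.4, 0], "roll": 0}, {"translation": [-22.8, -28.4, 0], "roll": 0}, {"translation": [0, 0, 0], "roll": 0.055}, {"translation": [0, 0, 0], "roll": 0}, {"translation": [0, 0, 0], "roll": 0}, {"translation": [0, 0, 0], "roll": 0}]}}

```text
time: 13.12
tool_pos: [0.5869, -0.0998, 0.2757]
tool_rot: [3.142, -0.002, 2.677]
contact_force: [-0.1, -0.3, -1.6]
opening: 0.0281
grip_force: 49.6
```

Run:
```python
from h import *
from scipy.spatial.transform import Rotation as R
np.set_printoptions(precision=4,suppress=True)
s=observe(); T=s['tool_pos']; M=R.from_euler('xyz',s['tool_rot']).as_matrix()
print(T,s['tool_rot'],s['contact_force'],s['torque'])
print('tip',T+M@[0,0,.0847],'tip edges px',[proj('wrist',T+M@[x,0,.0847]) for x in (8,10,12)] if 0 else [proj('wrist',T+M@[x/1000,0,.0847]).round(1) for x in (8,10,12)])
e=M.T@(np.array([.5883,-.1013,0])-T); print('shift tool mm',e*1000)
a=read_camera('wrist'); b=read_camera('scene')
u,v=proj('scene',T+[0,0,-.1]).astype(int); 
uw,vw=proj('wrist',T+M@[.011,0,.0847]).astype(int); print(uw,vw)
cv2.imwrite('pics/c6.png',np.hstack([cv2.resize(b[v-40:v+40,u-40:u+40],(400,400),interpolation=2),cv2.resize(a[vw-50:vw+50,uw-50:uw+50],(400,400),interpolation=2)])[:,:,::-1])
```

```text
[ 0.5869 -0.0998  0.2757] [ 3.1415 -0.0022  2.6771] [-0.1184 -0.2724 -1.5819] [-0.0588 -0.0407  0.0258]
tip [ 0.5867 -0.0997  0.191 ] tip edges px [array([318.4, 235.8]), array([318.4, 233. ]), array([318.4, 230.1])]
shift tool mm [ -2.5365  -0.6878 275.719 ]
317 230
```

View pics/c6.png

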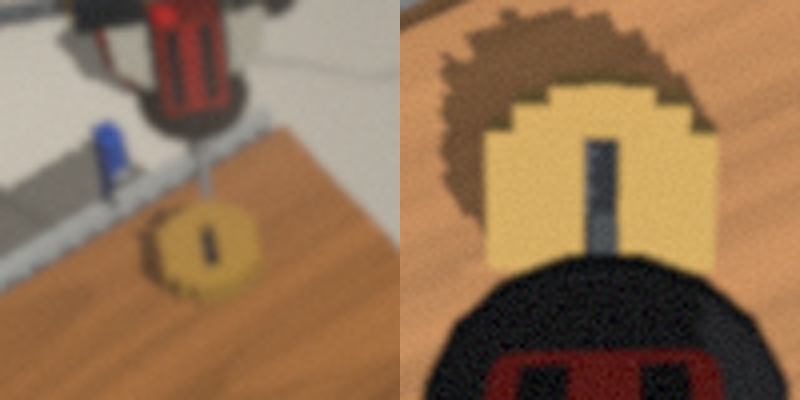

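The right crop shows the blade (600,230) in line with the slot (602,175): the remaining shift is (-2.5, -0.7) mm in tool axes. Descend.

>>> {"api": "step_arm", "payload": {"commands": [{"translation": [-2.5, -0.7, 10], "roll": 0}, {"translation": [0, 0, 10], "roll": 0}, {"translation": [0, 0, 10], "roll": 0}, {"translation": [0, 0, 10], "roll": 0}, {"translation": [0, 0, 0], "roll": 0}, {"translation": [0, 0, 0], "roll": 0}, {"translation": [0, 0, 0], "roll": 0}]}}

```text
time: 13.8
tool_pos: [0.5894, -0.1027, 0.2369]
tool_rot: [3.141, 0.0, 2.675]
contact_force: [0.2, -0.2, -0.6]
opening: 0.0277
grip_force: 49.6
```

>>> {"api": "step_arm", "payload": {"commands": [{"translation": [0, 0, 2], "roll": 0}, {"translation": [0, 0, 2], "roll": 0}, {"translation": [0, 0, 2], "roll": 0}, {"translation": [0, 0, 2], "roll": 0}, {"translation": [0, 0, 0], "roll": 0}]}}

```text
time: 14.22
tool_pos: [0.5891, -0.1026, 0.2283]
tool_rot: [-3.142, -0.001, 2.675]
contact_force: [-0.1, -0.2, -1.4]
opening: 0.0279
grip_force: 49.6
```

>>> {"api": "step_arm", "payload": {"commands": [{"translation": [0, 0, 2], "roll": 0}, {"translation": [0, 0, 2], "roll": 0}, {"translation": [0, 0, 1], "roll": 0}, {"translation": [0, 0, 0], "roll": 0}]}}

```text
time: 14.55
tool_pos: [0.5892, -0.1026, 0.2234]
tool_rot: [-3.142, -0.001, 2.675]
contact_force: [-0.3, -0.6, -1.1]
opening: 0.0278
grip_force: 49.6
```

>>> {"api": "step_arm", "payload": {"commands": [{"translation": [0, 0, 1.5], "roll": 0}, {"translation": [0, 0, 1], "roll": 0}, {"translation": [0, 0, 0], "roll": 0}]}}

```text
time: 14.8
tool_pos: [0.5893, -0.1027, 0.2212]
tool_rot: [3.142, 0.0, 2.675]
contact_force: [0.1, -0.1, -1.0]
opening: 0.0275
grip_force: 49.6
```

>>> {"api": "step_arm", "payload": {"commands": [{"translation": [0, 0, 1], "roll": 0}, {"translation": [0, 0, 0], "roll": 0}]}}

```text
time: 14.97
tool_pos: [0.5894, -0.1027, 0.221]
tool_rot: [3.141, 0.001, 2.675]
contact_force: [-1.2, 0.7, 2.7]
opening: 0.0279
grip_force: 49.6
```

>>> {"api": "step_arm", "payload": {"commands": [{"translation": [0, 0, 1], "roll": 0}, {"translation": [0, 0, 0], "roll": 0}]}}

```text
time: 15.13
tool_pos: [0.5894, -0.1027, 0.2208]
tool_rot: [3.141, 0.002, 2.675]
contact_force: [-2.0, 0.6, 8.3]
opening: 0.028
grip_force: 49.6
```

The floor of the slot is reached (tip 0.136). Press a little more, then turn with the sink followed.

>>> {"api": "step_arm", "payload": {"commands": [{"translation": [0, 0, 1.5], "roll": 0}, {"translation": [0, 0, 0], "roll": 0.03}, {"translation": [0, 0, 0], "roll": 0.03}, {"translation": [0, 0, 0.1], "roll": 0.03}, {"translation": [0, 0, 0.1], "roll": 0.03}, {"translation": [0, 0, 0], "roll": 0}]}}

```text
time: 15.63
tool_pos: [0.5895, -0.1028, 0.2203]
tool_rot: [3.141, 0.003, 2.553]
contact_force: [-4.4, 0.9, 14.3]
opening: 0.0277
grip_force: 49.6
```

Run:
```python
from h import *
s=observe(); print(s['torque'],s['contact_force'],s['tool_rot'],s['qpos'])
```

```text
[0.12722003 1.15677156 0.05010078] [-4.41064788  0.87405926 14.34035551] [3.1409382  0.00314508 2.55344988] [-3.00541005e-01  4.80732262e-01  1.32429943e+00 -2.72168883e-04
  1.33335943e+00 -1.28313200e+00]
```

>>> {"api": "step_arm", "payload": {"commands": [{"translation": [0, 0, 0.2], "roll": 0.06}, {"translation": [0, 0, 0.2], "roll": 0.06}, {"translation": [0, 0, 0.2], "roll": 0.06}, {"translation": [0, 0, 0.2], "roll": 0.06}, {"translation": [0, 0, 0], "roll": 0}]}}

```text
time: 16.05
tool_pos: [0.5897, -0.1027, 0.2196]
tool_rot: [3.14, 0.003, 2.312]
contact_force: [-4.2, 1.4, 15.2]
opening: 0.0276
grip_force: 49.6
```

Run:
```python
from h import *
s=observe(); print(s['torque'],s['contact_force'],s['tool_rot'])
```

```text
[0.24050423 1.08891729 0.10386783] [-4.23196968  1.36822291 15.23802284] [3.13976071e+00 3.03326061e-03 2.31185512e+00]
```

>>> {"api": "step_arm", "payload": {"commands": [{"translation": [0, 0, 0.2], "roll": 0.06}, {"translation": [0, 0, 0.2], "roll": 0.06}, {"translation": [0, 0, 0.2], "roll": 0.06}, {"translation": [0, 0, 0.2], "roll": 0.06}, {"translation": [0, 0, 0.2], "roll": 0.06}, {"translation": [0, 0, 0.2], "roll": 0.06}, {"translation": [0, 0, 0], "roll": 0}]}}

```text
time: 16.63
tool_pos: [0.5896, -0.1028, 0.2185]
tool_rot: [3.139, 0.002, 1.952]
contact_force: [-4.4, 1.0, 15.9]
opening: 0.028
grip_force: 49.6
```

Run:
```python
from h import *
s=observe(); print(s['torque'],s['contact_force'],s['tool_rot'])
```

```text
[0.17484209 1.18894393 0.05523371] [-4.41905706  0.964527   15.9242704 ] [3.13890283e+00 2.42732058e-03 1.95182304e+00]
```

>>> {"api": "step_arm", "payload": {"commands": [{"translation": [0, 0, 0.2], "roll": 0.06}, {"translation": [0, 0, 0.2], "roll": 0.06}, {"translation": [0, 0, 0.2], "roll": 0.06}, {"translation": [0, 0, 0.2], "roll": 0.06}, {"translation": [0, 0, 0], "roll": 0}]}}

```text
time: 17.05
tool_pos: [0.5894, -0.1029, 0.2177]
tool_rot: [3.139, 0.002, 1.712]
contact_force: [-4.4, 0.9, 15.5]
opening: 0.0278
grip_force: 49.6
```

Run:
```python
from h import *
s=observe(); print(s['torque'],s['contact_force'],s['tool_rot'])
```

```text
[-0.00813673  1.34496056  0.03705447] [-4.43688     0.85291601 15.50850002] [3.13893234e+00 1.87258945e-03 1.71181353e+00]
```

>>> {"api": "step_arm", "payload": {"commands": [{"translation": [0, 0, 0.15], "roll": 0.045}, {"translation": [0, 0, 0.15], "roll": 0.045}, {"translation": [0, 0, 0.15], "roll": 0.045}, {"translation": [0, 0, 0.15], "roll": 0.045}, {"translation": [0, 0, 0], "roll": 0}]}}

```text
time: 17.47
tool_pos: [0.5893, -0.103, 0.2171]
tool_rot: [3.139, 0.001, 1.533]
contact_force: [-5.5, -0.1, 16.5]
opening: 0.0277
grip_force: 49.7
```

Run:
```python
from h import *
s=observe(); print(s['torque'],s['contact_force'],s['tool_rot'])
```

```text
[-0.03640753  1.54074061  0.0535582 ] [-5.51488224 -0.09348927 16.54762846] [3.13900499e+00 1.47881459e-03 1.53257332e+00]
```

>>> {"api": "step_arm", "payload": {"commands": [{"translation": [0, 0, 0.1], "roll": 0.04}, {"translation": [0, 0, 0.1], "roll": 0.04}, {"translation": [0, 0, 0], "roll": 0}]}}

```text
time: 17.72
tool_pos: [0.5891, -0.1029, 0.2171]
tool_rot: [3.139, 0.001, 1.453]
contact_force: [-6.9, 1.0, 18.0]
opening: 0.0278
grip_force: 49.7
```

Run:
```python
from h import *
s=observe(); print(s['torque'],s['contact_force'],s['tool_rot'])
```

```text
[0.06946825 1.74850975 0.12507372] [-6.9375365   1.01968267 18.01441036] [3.13927071e+00 1.10050979e-03 1.45304346e+00]
```

>>> {"api": "step_arm", "payload": {"commands": [{"translation": [0, 0, 0], "roll": 0.04}, {"translation": [0, 0, 0], "roll": 0.04}, {"translation": [0, 0, 0], "roll": 0}]}}

```text
time: 17.97
tool_pos: [0.589, -0.1029, 0.217]
tool_rot: [3.139, 0.001, 1.374]
contact_force: [-6.4, 1.1, 18.0]
opening: 0.0278
grip_force: 49.8
```

Run:
```python
from h import *
s=observe(); print(s['torque'],s['contact_force'],s['tool_rot'],s['tool_pos'])
a=read_camera('wrist'); cv2.imwrite('pics/w7.png',a[:,:,::-1])
```

```text
[0.09238001 1.78255913 0.32381447] [-6.43882876  1.08191636 18.00106582] [3.13941369e+00 1.03473363e-03 1.37350160e+00] [ 0.58900903 -0.10286646  0.21703099]
```

The sink has stopped and torque has risen to 0.32 N m, well above the 0.12 friction: the screw is on its hard stop. Relieve the wind-up, lift straight out and look.

>>> {"api": "step_arm", "payload": {"commands": [{"translation": [0, 0, 0], "roll": -0.04}, {"translation": [0, 0, 0], "roll": -0.04}, {"translation": [0, 0, -2], "roll": -0.02}, {"translation": [0, 0, -3], "roll": 0}, {"translation": [0, 0, -8], "roll": 0}, {"translation": [0, 0, -15], "roll": 0}, {"translation": [0, 0, -20], "roll": 0}, {"translation": [0, 0, -20], "roll": 0}, {"translation": [0, 0, 0], "roll": 0}, {"translation": [0, 0, 0], "roll": 0}]}}

```text
time: 18.85
tool_pos: [0.5899, -0.1027, 0.2826]
tool_rot: [3.139, 0.0, 1.474]
contact_force: [-0.4, 0.7, -1.2]
opening: 0.0278
grip_force: 49.6
```

Run:
```python
from h import *
from scipy.spatial.transform import Rotation as R
np.set_printoptions(precision=4,suppress=True)
s=observe(); T=s['tool_pos']; M=R.from_euler('xyz',s['tool_rot']).as_matrix()
print(T,s['tool_rot'],s['contact_force'],s['torque'],s['opening'])
a=read_camera('wrist'); b=read_camera('scene')
u,v=proj('scene',T+[0,0,-.1]).astype(int); 
uw,vw=proj('wrist',T+M@[.011,0,.0847]).astype(int); print(uw,vw)
cv2.imwrite('pics/c8.png',np.hstack([cv2.resize(b[v-40:v+40,u-40:u+40],(400,400),interpolation=2),cv2.resize(a[vw-50:vw+50,uw-50:uw+50],(400,400),interpolation=2)])[:,:,::-1])
```

```text
[ 0.5899 -0.1027  0.2826] [3.1392 0.0003 1.4744] [-0.3795  0.6937 -1.204 ] [-0.1121  0.0134 -0.0295] 0.027768088284748332
321 231
```

View pics/c8.png

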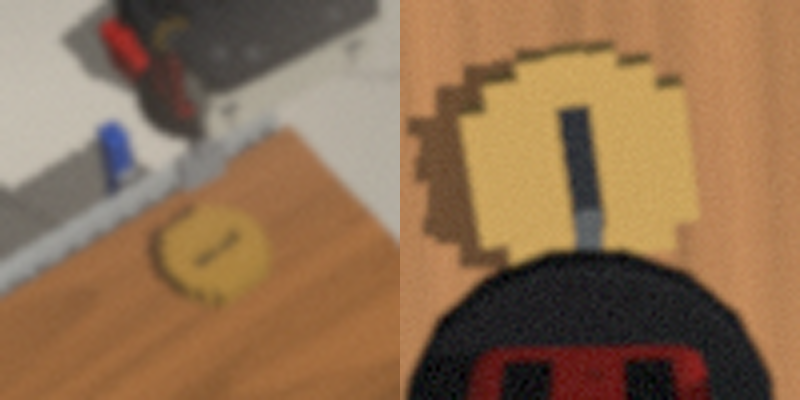

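The slot now lies at about -1.55 rad, matching a full run (1.08 rad turned, 3.6 mm sunk) to the stop. Take the driver back to the stand at its original yaw.

>>> {"api": "step_arm", "payload": {"commands": [{"translation": [0, 0, 0], "roll": -0.114}, {"translation": [0, 0, 0], "roll": -0.114}, {"translation": [0, 0, 0], "roll": -0.114}, {"translation": [0, 0, 0], "roll": -0.114}, {"translation": [0, 0, 0], "roll": -0.114}, {"translation": [0, 0, 0], "roll": -0.114}, {"translation": [0, 0, 0], "roll": -0.114}, {"translation": [0, 0, 0], "roll": -0.114}, {"translation": [0, 0, 0], "roll": -0.114}, {"translation": [0, 0, 0], "roll": -0.114}, {"translation": [0, 0, 0], "roll": -0.116}, {"translation": [0, 0, 0], "roll": 0}]}}

```text
time: 19.95
tool_pos: [0.5888, -0.1025, 0.2802]
tool_rot: [-3.141, -0.003, 2.735]
contact_force: [-0.5, 0.1, -2.4]
opening: 0.028
grip_force: 49.6
```

>>> {"api": "step_arm", "payload": {"commands": [{"translation": [23.1, 28.5, 0], "roll": 0}, {"translation": [23.1, 28.5, 0], "roll": 0}, {"translation": [23.1, 28.5, 0], "roll": 0}, {"translation": [23.1, 28.5, 0], "roll": 0}, {"translation": [23.1, 28.5, 0], "roll": 0}, {"translation": [23.1, 28.5, 0], "roll": 0}, {"translation": [23.1, 28.5, 0], "roll": 0}, {"translation": [23.1, 28.5, 0], "roll": 0}, {"translation": [23.1, 28.5, 0], "roll": 0}, {"translation": [23.1, 28.5, 0], "roll": 0}, {"translation": [0, 0, 0], "roll": 0}, {"translation": [0, 0, 0], "roll": 0}, {"translation": [0, 0, 0], "roll": 0}]}}

```text
time: 21.03
tool_pos: [0.4911, 0.2505, 0.2812]
tool_rot: [-3.14, -0.001, 2.729]
contact_force: [1.0, -0.7, -1.2]
opening: 0.0278
grip_force: 49.6
```

>>> {"api": "step_arm", "payload": {"commands": [{"translation": [-0.9, 0.3, 25], "roll": 0}, {"translation": [0, 0, 25], "roll": 0}, {"translation": [0, 0, 25], "roll": 0}, {"translation": [0, 0, 15], "roll": 0}, {"translation": [0, 0, 15], "roll": 0}, {"translation": [0, 0, 15], "roll": 0}, {"translation": [0, 0, 15], "roll": 0}, {"translation": [0, 0, 15], "roll": 0}, {"translation": [0, 0, 15], "roll": 0}, {"translation": [0, 0, 10], "roll": 0}, {"translation": [0, 0, 0], "roll": 0}, {"translation": [0, 0, 0], "roll": 0}]}}

```text
time: 22.03
tool_pos: [0.4925, 0.2499, 0.1067]
tool_rot: [-3.141, -0.001, 2.729]
contact_force: [-0.2, -0.5, -0.5]
opening: 0.0278
grip_force: 49.6
```

>>> {"api": "step_arm", "payload": {"commands": [{"translation": [0, 0, 3], "roll": 0}, {"translation": [0, 0, 3], "roll": 0}, {"translation": [0, 0, 1], "roll": 0}, {"translation": [0, 0, 0], "roll": 0}]}}

```text
time: 22.37
tool_pos: [0.4923, 0.2508, 0.1001]
tool_rot: [3.141, 0.0, 2.731]
contact_force: [-0.1, 0.6, -1.5]
opening: 0.0281
grip_force: 49.6
```

>>> {"api": "step_arm", "payload": {"commands": [{"translation": [0, 0, 1], "roll": 0}, {"translation": [0, 0, 1], "roll": 0}, {"translation": [0, 0, 1], "roll": 0}, {"translation": [0, 0, 0], "roll": 0}]}}

```text
time: 22.7
tool_pos: [0.4922, 0.2508, 0.0968]
tool_rot: [-3.142, -0.0, 2.731]
contact_force: [-1.0, 0.4, -1.3]
opening: 0.0277
grip_force: 49.6
```

>>> {"api": "step_arm", "payload": {"commands": [{"translation": [0, 0, 0.7], "roll": 0}, {"translation": [0, 0, 0], "roll": 0}]}}

```text
time: 22.87
tool_pos: [0.4922, 0.2508, 0.0966]
tool_rot: [3.141, 0.0, 2.731]
contact_force: [-1.4, -1.1, 2.6]
opening: 0.0276
grip_force: 49.6
```

Seated. Release, rise straight up, and clear back.

>>> {"api": "step_arm", "payload": {"commands": [{"translation": [0, 0, 0], "roll": 0}, {"translation": [0, 0, 0], "roll": 0}, {"translation": [0, 0, 0], "roll": 0}, {"translation": [0, 0, 0], "roll": 0}, {"translation": [0, 0, 0], "roll": 0}, {"translation": [0, 0, 0], "roll": 0}, {"translation": [0, 0, 0], "roll": 0}, {"translation": [0, 0, 0], "roll": 0}], "fingers": 1}}

```text
time: 23.53
tool_pos: [0.4923, 0.2508, 0.0962]
tool_rot: [3.141, -0.0, 2.731]
contact_force: [-0.6, -0.7, -0.3]
opening: 0.0766
grip_force: 0.0
```

>>> {"api": "step_arm", "payload": {"commands": [{"translation": [0, 0, -20], "roll": 0}, {"translation": [0, 0, -30], "roll": 0}, {"translation": [0, 0, -30], "roll": 0}, {"translation": [0, 0, -30], "roll": 0}, {"translation": [0, 0, -30], "roll": 0}, {"translation": [0, 0, -30], "roll": 0}, {"translation": [20, 0, 0], "roll": 0}, {"translation": [25, 0, 0], "roll": 0}, {"translation": [25, 0, 0], "roll": 0}, {"translation": [0, 0, 0], "roll": 0}, {"translation": [0, 0, 0], "roll": 0}, {"translation": [0, 0, 0], "roll": 0}]}}

```text
time: 24.53
tool_pos: [0.4286, 0.2787, 0.2664]
tool_rot: [3.141, 0.001, 2.731]
contact_force: [0.2, -1.0, 0.2]
opening: 0.0919
grip_force: 0.0
```

Run:
```python
from h import *
np.set_printoptions(precision=4,suppress=True)
a=read_camera('scene'); 
print([(np.round(r['at'],3),round(r['confidence'],2)) for r in search_frame('scene','door_handle')[:2]],[(np.round(r['at'],3),round(r['confidence'],2)) for r in search_frame('scene','driver_center')[:3]])
cv2.imwrite('pics/c9.png',cv2.resize(a[120:390,130:490],(800,600),interpolation=2)[:,:,::-1])
```

```text
[(array([ 0.511, -0.099,  0.117]), 0.51)] [(array([0.54 , 0.303, 0.044]), 0.85), (array([0.382, 0.038, 0.047]), 0.71), (array([0.498, 0.243, 0.11 ]), 0.61)]
```

View pics/c9.png

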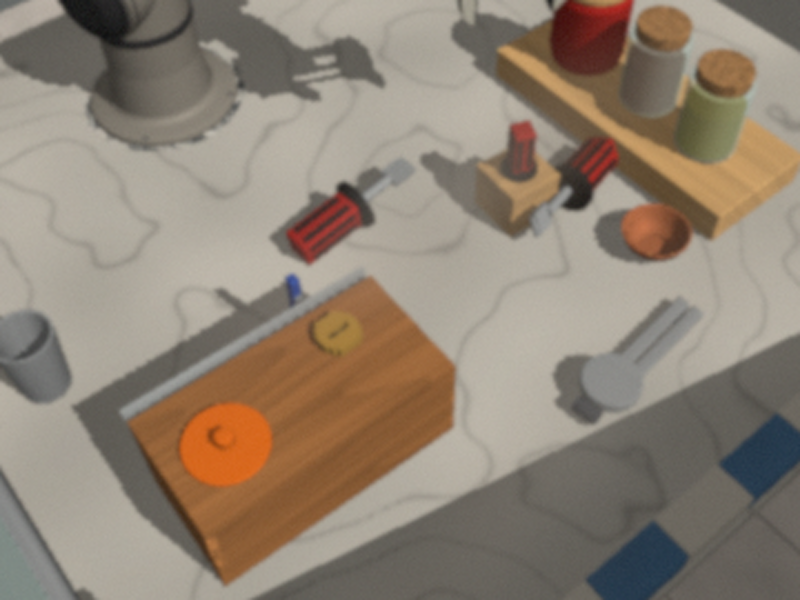

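The driver stands in its stand at (520,150), the door handle is at its closed end (293,290), the slot is turned, and the bystanders are untouched.

```bash
python3 -c "
from cell import hand_in; print(hand_in())"
```

```text
the job is handed in; nothing more can be done
None
```

I closed the glass door onto its stop, turned the lock screw clockwise to its hard stop with the blade pressed down, stood the screwdriver back in its stand and handed the job in at about 25 s; the two larger look-alike screwdrivers toppled during my first move, with no contact force felt, and I left them where they lay.

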